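# Lay out the stirring station

### The job

Set up the stirring station: stand the glass beaker in the middle of the stirrer's round top plate, and after that put the white lid centrally on the beaker. Stand the dropper bottle midway between the stirrer and the crucible box, and stand the timer on the stirrer's other side, leaving a gap of about 3 cm and facing the same way as the stirrer's front, so that bottle, stirrer and timer make one straight row, centre to centre, square to the stirrer's front. Leave the tape roll, the grease pot and the steel weight where they are.

Things in the scene. Friction and masses are not known exactly. Their poses are not given: they have to be found in the camera images.
- stirrer: Fixed magnetic stirrer: white box 110 (x) x 100 (y) mm, with a flat round white top plate 94 mm in diameter whose top is 45 mm above the worktop. Origin: centre of its underside, on the worktop. Its x axis points from its front (grey panel with a black knob, which stands out 12 mm; the front looks roughly to the robot) to its back, y to its left seen from the robot, z up. It does not move.
- crucible_box: Fixed dark blue crucible box with a clear lid over rows of small white crucibles, 86 (x) x 118 (y) x 42 mm high. Origin: centre of its underside. It stands parallel to the stirrer and level with it, its origin on the stirrer's y axis, 205 to 225 mm away centre to centre, at some starts on the +y side and at others on the -y side. It does not move.
- beaker: Loose clear glass beaker, empty, 54 mm in diameter, 71 mm high, open at the top, 45 g. Stands upright. Origin: centre of its underside; z up.
- lid: Loose white plastic beaker lid: a flat disc 66 mm in diameter and 5 mm thick with a round knob on top, 18 mm in diameter, its top 26 mm above the lid's underside, 40 g. Starts lying flat on the worktop, knob up. Grip it by the knob. Origin: centre of its underside; z up. On the beaker its underside rests flat on the rim.
- dropper_bottle: Loose brown dropper bottle with a black rubber top, 33 mm in diameter up to 70 mm above its underside, narrower above, 102 mm high in all, 70 g. Stands upright. Origin: centre of its underside; z up.
- timer: Loose white bench timer with a display and three buttons on its front: 24 (x) x 68 (y) x 66 mm high (the case 62 mm, with a small fixed switch on top), 70 g. Stands upright on its narrow underside. Origin: centre of its underside; its x axis points from its front (the display side, which looks roughly to the robot at the start) to its back, y along its width. Grip it across its thickness (x).
- tape_roll: Bystander, to be left alone: roll of paper tape lying flat, 62 mm in diameter, 19 mm high. Origin: centre of its underside.
- grease_pot: Bystander, to be left alone: round grey pot with a blue and white band, 69 mm in diameter, 41 mm high. Origin: centre of its underside.
- weight_100g: Bystander, to be left alone: steel weight with a neck and a button top, 24 mm in diameter, 38 mm high. Origin: centre of its underside.
There are look-alikes about, which are no part of the job. Leave any orange or yellow look-alike of the lid alone.

How it is judged:
On the way, in this order (a step that is already met when the one before it is completed fails the run):
1. the beaker stands on the stirrer's top plate, not yet covered (z of beaker in the frame of stirrer between 0.038 and 0.052 m and horizontal distance between beaker and stirrer below 0.012 m and angle between beaker's own z axis and vertical below 0.1 rad and horizontal distance between lid and beaker above 0.04 m), for 0.2 s.
2. the lid lies centred on the beaker, which stands on the plate (z of beaker in the frame of stirrer between 0.038 and 0.052 m and horizontal distance between beaker and stirrer below 0.012 m and angle between beaker's own z axis and vertical below 0.1 rad and z of lid in the frame of beaker between 0.063 and 0.079 m and horizontal distance between lid and beaker below 0.01 m and angle between lid's own z axis and vertical below 0.12 rad), for 0.2 s.
At the end, for the whole second after the job is handed in: Beaker upright on the plate, within 12 mm of centre; lid flat on it within 10 mm; bottle upright within 15 mm of mid-gap; timer upright, other side, gap 15-45 mm, within 0.2 rad of square; bottle and timer within 15 mm of the stirrer's cross centre line; all released, at rest (all of step 2 and height (world z) of dropper_bottle between -0.005 and 0.006 m and angle between each of dropper_bottle, timer's own z axis and vertical below 0.1 rad and x of dropper_bottle in the frame of stirrer between -0.015 and 0.015 m and ((horizontal distance between stirrer and crucible_box between 0.2 and 0.215 m and horizontal distance between dropper_bottle and stirrer below 0.1205 m and horizontal distance between dropper_bottle and crucible_box below 0.1245 m) or (horizontal distance between stirrer and crucible_box between 0.215 and 0.23 m and horizontal distance between dropper_bottle and stirrer below 0.128 m and horizontal distance between dropper_bottle and crucible_box below 0.132 m)) and height (world z) of timer between -0.005 and 0.006 m and angle between the x axis of timer and the x axis of stirrer, either way round below 0.2 rad and x of timer in the frame of stirrer between -0.015 and 0.015 m and ((y of crucible_box in the frame of stirrer above 0.05 m and y of timer in the frame of stirrer between -0.13 and -0.098 m and y of stirrer in the frame of timer above 0.05 m) or (y of crucible_box in the frame of stirrer below -0.05 m and y of timer in the frame of stirrer between 0.098 and 0.13 m and y of stirrer in the frame of timer below -0.05 m)) and contact force between each of beaker, lid, dropper_bottle, timer and the fingers below 0.1 N and linear speed of each of beaker, lid, dropper_bottle, timer below 0.02 m/s); the robot touches nothing.
It fails at once if the tape roll, the grease pot or the steel weight is moved by more than 20 mm (distance of any of tape_roll, grease_pot, weight_100g from where it was at the start of the episode above 0.02 m).
It also fails if it takes over 115 s, if anything falls off the work surface, if the arm or the gripper's body presses on something with over 40 N, if the wrist force passes 120 N, or if a joint passes its speed limit or range.

### The arm

A 7-joint arm with a two-finger parallel gripper is mounted at the origin on a cart in front of the work surface, level with it; the furniture and walls round the work are solid. World frame = base frame: x ahead of the robot, y to its left, z up, the work surface at z = 0. Lengths are in m, angles in rad, forces in N, time in s.
With the tool pointing down it reaches from about 0.375 to 0.925 m from the base axis. Payload 3.1 kg.
Tool frame: the origin (TCP) lies between the finger pads; the fingertips stand 25 mm ahead of it and the grasp point (between the pads) lies 6 mm ahead of it; z points along the fingers, y is the line along which they close (so a half turn about z gives the same grasp; the last joint's range is limited). The gripper opens to 85 mm and grips with 20 to 120 N. Pads are 22 mm wide; open, the fingers measure 114 mm over their backs; the gripper's body (76 mm by 85 mm) begins 54 mm behind the grasp point. The pads swing forward as they close: fully open they stand 13 mm farther back than shut.
Start: joints at [-1.271, 0.383, 0.044, 1.598, -0.018, 1.161, -0.05], TCP at [0.252, 0.599, 0.256] pointing down, gripper open.
Joint ranges: [-2.61, 2.61], [-0.41, 2.15], [-1.48, 1.57], [0, 2.5], [-1.57, 4.71], [0.05, 1.97], [-2.85, 2.85]. Speed limits (rad/s): [2.79, 2.79, 3.14, 3.14, 3.14, 3.14, 3.14].

### API

Orientations are given as a 3x3 rotation matrix whose columns are the frame's x, y, z axes.
In Python, from plant import ctrl, vision gives the robot as it stands. The module is installed in compiled form; this text tells all that it offers. Calls block until the motion is done:
- ctrl.movep(position, orientation): joint-space move of the TCP to a pose.
- ctrl.move_straight(position, ori=None, vel=0.15, f_stop=None): straight line of the TCP; ori=None keeps the orientation; vel is the mean speed in m/s. With f_stop (N) it stops when the force on the tool has changed by that much, and returns True; else False.
- ctrl.move_j(angles): joint-space move.
- ctrl.move_gripper(opening, strength=None): finger opening in m; strength is the grip in N (None keeps the last); returns when the fingers have stopped.
- ctrl.sleep(seconds).
- ctrl.solve_ik(position, orientation): joint angles nearest the present ones, or None.
- ctrl.state(): the state.
- vision.capture(name): name is "side" or "top"; returns the picture (420x560x3 uint8, red, green, blue); there is no depth.
- vision.calibration(name): a dict with "K" (3x3 intrinsics, pixels), "R" (3x3) and "t" (3): a world point X has camera coordinates R X + t. Camera axes: x right, y down, z forward; pixel columns grow to the right and rows downward; lengths in m; the calibration is good to about 2 mm. A picture is of the moment at which its call begins. calibration takes no time and is no camera call.
A pose or a line that the arm cannot do raises ctrl.MotionError and nothing moves.
- ctrl.finish_job(): hands the job in; it is judged then, once.
The state is a dict: "clock": time; "q": joint angles; "joint_velocities": joint speeds; "tau": joint torques, N m; "position": TCP position; "tcp_rot": TCP orientation; "ft_force": force on the tool from outside, world axes, zero at the start; "ft_torque": the same for the moment, N m; "opening": finger opening in m; "finger_force": force on a finger pad.
Only numpy, scipy, OpenCV 4.12 (cv2) and the standard library are available. Lean on these libraries where they do the work, as an engineer would, in place of code of your own. Each camera call takes 0.05 s, during which the arm holds its last target. There are 200 camera calls.

## Working session

There is one attempt and no reset: what is moved stays moved. The work goes in short steps, each a Python script; the robot and the scene stay as the last script left them, time stands still between calls to the robot, and variables do not carry over. Pictures are saved under pics/ and viewed, at most 14 in all, crops included, and the job is handed in when it is done.

```bash
mkdir -p pics
python3 - <<'E'
from plant import ctrl, vision
import cv2
for n in("top","side"):
    im=vision.capture(n); cv2.imwrite(f"pics/{n}0.png",cv2.resize(im[...,::-1],(800,600),interpolation=cv2.INTER_CUBIC)); cv2.imwrite(f"pics/raw_{n}0.png",im[...,::-1])
    print(n,vision.calibration(n))
s=ctrl.state(); print(s['clock'],s['position'],s['tcp_rot'],s['opening'])
E
```

```text
top {'K': array([[517.59885238,   0.        , 268.94003427],
       [  0.        , 517.59885238, 210.36759134],
       [  0.        ,   0.        ,   1.        ]]), 'R': array([[-0.01499732, -0.99984999, -0.00866508],
       [-0.98466791,  0.01627476, -0.17367855],
       [ 0.17379352,  0.00592751, -0.98476428]]), 't': array([-0.04082297,  0.55519965,  1.27619705])}
side {'K': array([[464.42427368,   0.        , 277.64925621],
       [  0.        , 464.42427368, 201.89819188],
       [  0.        ,   0.        ,   1.        ]]), 'R': array([[-0.99942311, -0.0240198 , -0.02401026],
       [ 0.0066541 ,  0.55477661, -0.83197274],
       [ 0.03330415, -0.83165255, -0.55429674]]), 't': array([0.58143927, 0.04311918, 1.25987339])}
0.1 [0.25150702 0.5985099  0.25500221] [[-9.21942314e-01  3.87326377e-01 -8.04355271e-04]
 [ 3.87327187e-01  9.21939517e-01 -2.27521853e-03]
 [-1.39685240e-04 -2.40916890e-03 -9.99997088e-01]] 0.08527668844574512
```

View pics/top0.png

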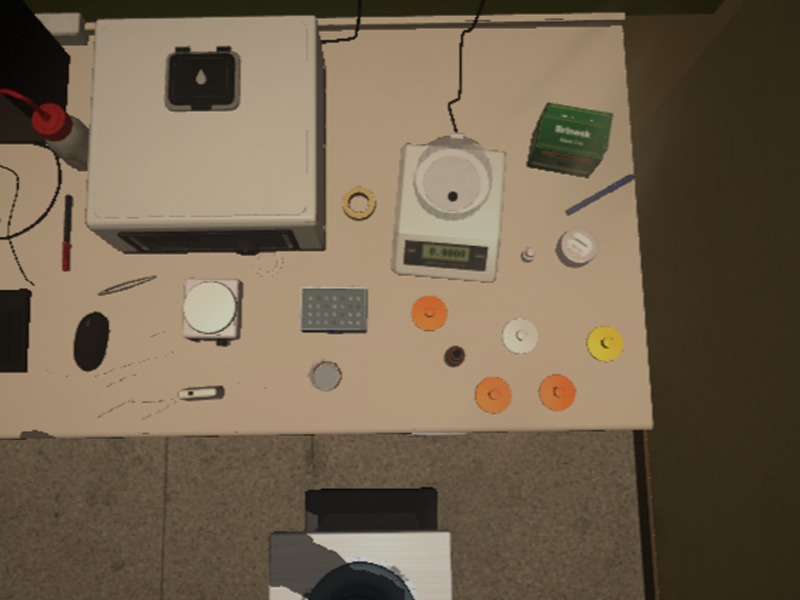

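View pics/side0.png

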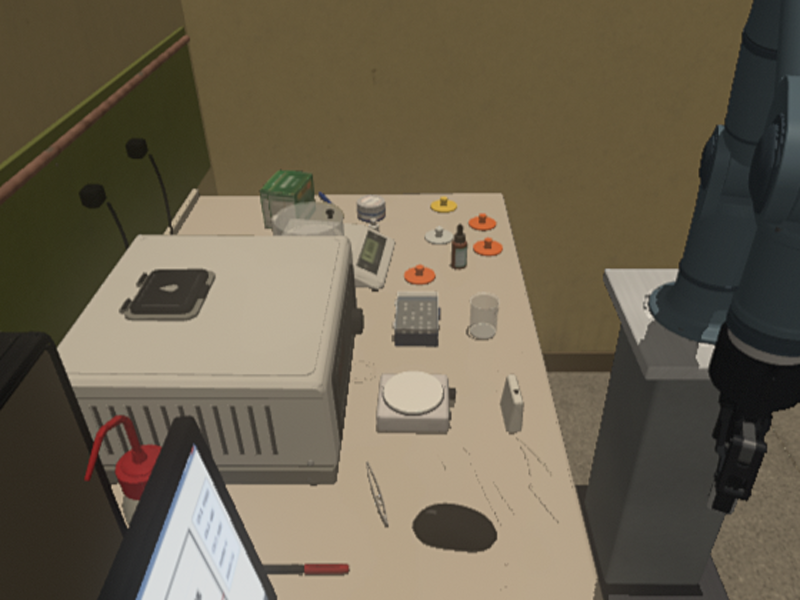

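The top picture (800x600) shows the stirrer at (211,307), crucible box (335,310), beaker (326,376), timer (201,393) and dropper bottle (455,356). The tape is at (359,203), the pot at (577,247) and the weight at (528,254). The possible lids are orange (429,313), (493,395) and (557,393), yellow (605,343) and white (519,336). Only (519,336) is white, so it fits. I'll check enlarged crops next.

Run:
```python
import cv2
a=cv2.imread("pics/raw_top0.png")
def crop(im,x,y,w,h,k,n): cv2.imwrite(n,cv2.resize(im[y:y+h,x:x+w],None,fx=k,fy=k,interpolation=cv2.INTER_CUBIC))
crop(a,110,185,160,110,5,"pics/cA.png")   # left group
crop(a,290,185,160,110,5,"pics/cB.png")
```

```text
(no output)
```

View pics/cA.png

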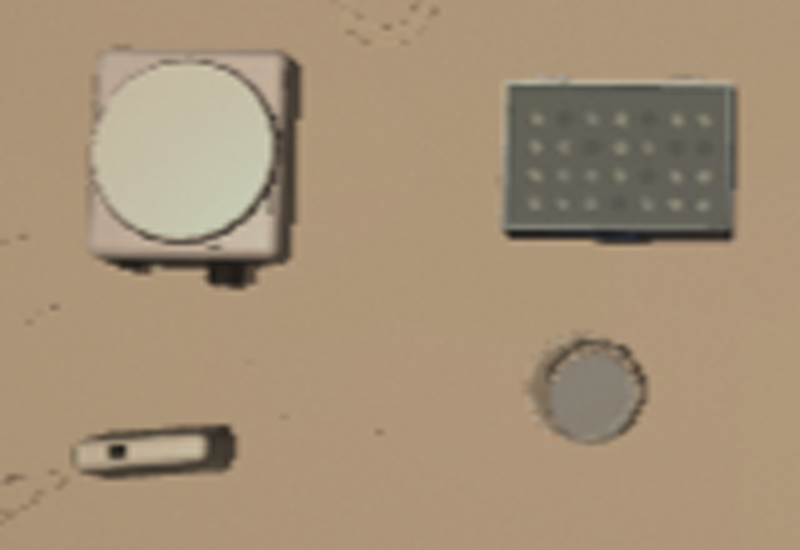

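View pics/cB.png

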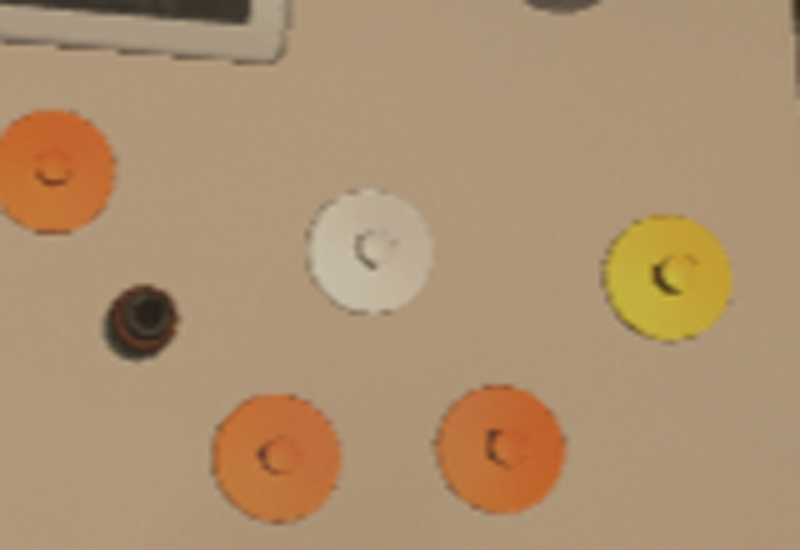

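The crops confirm the lid as the only white disc, at crop B (371,251), with its knob at (379,249). Crop A has the stirrer plate at (183,150), the box top at (620,157), the beaker at (595,390) and the timer's top running from (75,455) to (208,447). I'll compute positions and overlay the models in both views to check them.

```bash
cat > h.py <<'E'
import numpy as np, cv2
from plant import ctrl, vision
C={n:vision.calibration(n) for n in("top","side")}
def ray(n,u,v,z):
    c=C[n]; d=c["R"].T@np.linalg.solve(c["K"],[u,v,1]); o=-c["R"].T@c["t"]
    return o+d*(z-o[2])/d[2]
def proj(n,X):
    c=C[n]; p=(np.atleast_2d(X)@c["R"].T+c["t"])@c["K"].T; return p[:,:2]/p[:,2:]
def circ(x,y,z,r):
    a=np.linspace(0,2*np.pi,40); return np.c_[x+r*np.cos(a),y+r*np.sin(a),0*a+z]
def rect(x,y,z,lx,ly,yaw):
    p=np.array([[1,1],[1,-1],[-1,-1],[-1,1],[1,1]])*[lx/2,ly/2]; c,s=np.cos(yaw),np.sin(yaw)
    p=p@np.array([[c,s],[-s,c]]); return np.c_[p+[x,y],np.full(5,z)]
def overlay(n,im,shapes,x,y,w,h,k,out):
    a=cv2.resize(im[y:y+h,x:x+w],None,fx=k,fy=k,interpolation=cv2.INTER_CUBIC)
    for s in shapes:
        q=(proj(n,s)-[x,y]+.5)*k-.5
        cv2.polylines(a,[np.round(q).astype(np.int32)],False,(0,0,255),1)
    cv2.imwrite(out,a)
def R(yaw): # tool down, closing axis (tool y) at angle yaw from world y
    c,s=np.cos(yaw),np.sin(yaw)
    return np.array([[-c,-s,0],[-s,c,0],[0,0,-1.]])
E
python3 - <<'E'
from h import *
for n in C: print(n,-C[n]["R"].T@C[n]["t"])
A=lambda x,y,z:ray("top",110+(x+.5)/5-.5,185+(y+.5)/5-.5,z)
B=lambda x,y,z:ray("top",290+(x+.5)/5-.5,185+(y+.5)/5-.5,z)
st=A(183,150.5,.045);bx=A(619.5,157,.042)
print("st",st,"box",bx,np.linalg.norm((st-bx)[:2]),"yaw",np.arctan2(*( (st-bx)[:2]*[-1,1])))
c=[A(*p,.042) for p in((506,82),(736,84),(733,231),(503,230))]
print("boxyaw",[np.arctan2(-(a-b)[0],(a-b)[1]) for a,b in((c[0],c[1]),(c[3],c[2]))], np.linalg.norm(c[0]-c[1]),np.linalg.norm(c[1]-c[2]))
bk=A(596,390,.071); print("beaker",bk, A(548,390,.071)-A(646,390,.071))
t1,t2=A(73,456,.062),A(208,446,.062);print("timer",(t1+t2)/2,np.linalg.norm(t1-t2),np.arctan2(-(t1-t2)[0],(t1-t2)[1]))
ld=B(371,251,.005);kn=B(379,249,.026);print("lid",ld,kn)
bo=B(149,311,.1);print("bottle",bo,B(142,322,.07))
E
```

```text
top [ 0.32428027 -0.05741726  1.3528258 ]
side [0.53885792 1.03782146 0.7481782 ]
st [0.54900297 0.2657132  0.045     ] box [0.54243476 0.04170538 0.042     ] 0.22410408878824686 yaw -0.02931293462384344
boxyaw [np.float64(-0.025535978410862775), np.float64(-0.02055956335491456)] 0.11883448667063327 0.07650171425069496
beaker [0.42101799 0.05150094 0.071     ] [0.00075847 0.04848875 0.        ]
timer [0.39500746 0.27868511 0.062     ] 0.06716460546782249 0.05810789706001954
lid [ 0.49309257 -0.2966744   0.005     ] [ 0.49143375 -0.29711263  0.026     ]
bottle [ 0.4536307  -0.17091969  0.1       ] [ 0.4513087  -0.16999124  0.07      ]
```

Run:
```python
from h import *
yw=-.027
S=[circ(.549,.2657,.045,.047),rect(.549,.2657,0,.11,.1,yw),rect(.5427,.0417,0.042,.086,.118,yw),rect(.5427,.0417,0,.086,.118,yw),
 circ(.421,.0515,.071,.027),circ(.421,.0515,0,.027),rect(.395,.2787,.062,.024,.068,.058),rect(.395,.2787,0,.024,.068,.058),
 circ(.4925,-.297,.005,.033),circ(.4925,-.297,.026,.009),circ(.452,-.17,.07,.0165),circ(.452,-.17,0,.0165)]
a=cv2.imread("pics/raw_top0.png");b=cv2.imread("pics/raw_side0.png")
p=np.zeros((600,800,3),np.uint8)
overlay("top",a,S,110,185,160,100,4,"/tmp/1.png");overlay("side",b,S,255,130,140,180,3.3,"/tmp/2.png")
i1=cv2.imread("/tmp/1.png");overlay("top",a,S,300,200,110,60,4,"/tmp/3.png");i3=cv2.imread("/tmp/3.png")
i2=cv2.imread("/tmp/2.png")
overlay("top",a,S,110,185,105,110,4.2,"/tmp/1.png");i1=cv2.imread("/tmp/1.png")
cv2.imwrite("pics/ov1.png",cv2.imread("/tmp/2.png")); 
overlay("top",a,S,110,185,160,110,5,"pics/ov2.png")
```

```text
(no output)
```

View pics/ov1.png

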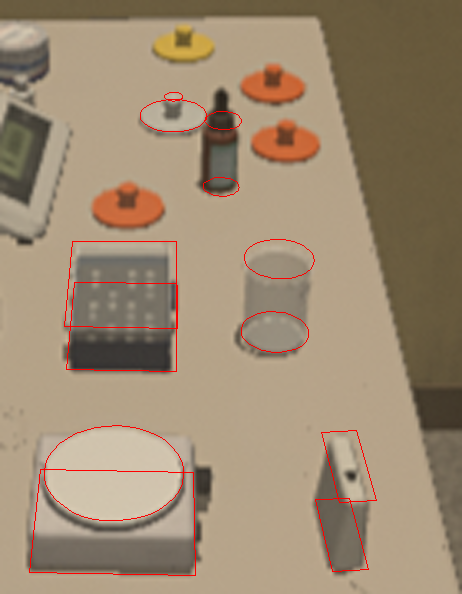

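View pics/ov2.png

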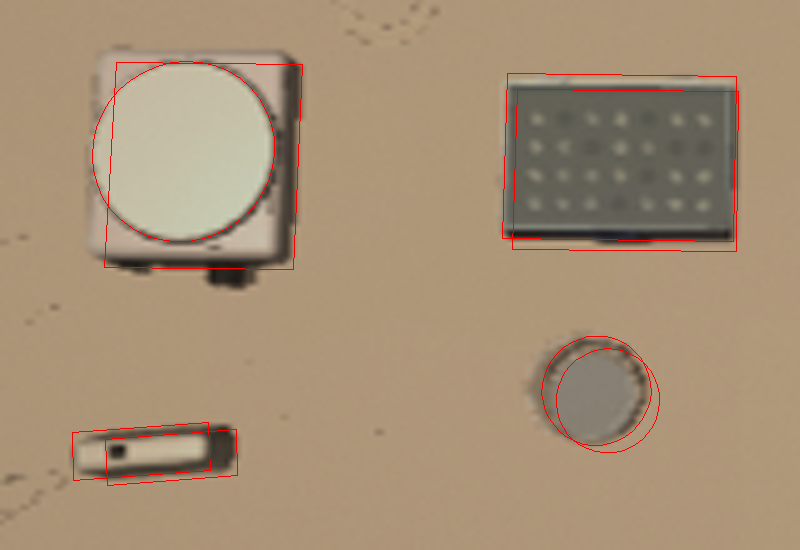

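The overlays match in both views to about 2–3 mm. The crucible box is on the −y side at 0.224 m, and the stirrer yaw is about −0.027. The beaker goes first.

```bash
cat >> h.py <<'E'
YW=-.027; ST=np.array([.549,.2657]); AX=np.array([np.cos(YW),np.sin(YW)]); AY=np.array([-np.sin(YW),np.cos(YW)])
def best(x,y,z,yaw):
    o=[(abs(q[6]),i) for i in(-1,0,1) if (q:=ctrl.solve_ik([x,y,z],R(yaw+i*np.pi))) is not None]
    return R(yaw+min(o)[1]*np.pi)
def pick(x,y,z,yaw,op,force,up=.25,off=0):
    ctrl.move_gripper(op); r=best(x,y,up,yaw); ctrl.movep([x,y,up],r)
    ctrl.move_straight([x,y,z],vel=.12); ctrl.move_gripper(0,force)
    s=ctrl.state(); print("grip",s["opening"],s["finger_force"]); ctrl.move_straight([x,y,up],vel=.15)
    s=ctrl.state(); print("lifted",s["opening"],s["finger_force"],s["clock"])
def place(x,y,z,yaw,op,up=.25,f=3):
    r=best(x,y,up,yaw); ctrl.movep([x,y,up],r); ctrl.move_straight([x,y,z+.02],vel=.15)
    hit=ctrl.move_straight([x,y,z-.004],vel=.03,f_stop=f); s=ctrl.state(); print("place",hit,s["position"],s["ft_force"])
    ctrl.move_gripper(op); ctrl.move_straight([x,y,up],vel=.15); print("t",ctrl.state()["clock"])
def snap(x,y,w,h,k,n,out,S=[]):
    overlay(n,np.ascontiguousarray(vision.capture(n)[...,::-1]),S,x,y,w,h,k,out)
E
python3 - <<'E'
from h import *
pick(.422,.0515,.053,0,.085,25)
place(*ST,.098,0,.075)
ctrl.movep([.4925,-.297,.25],best(.4925,-.297,.25,0))
snap(110,140,130,150,4,"top","pics/b1.png",[circ(*ST,.045,.047),circ(*ST,.116,.027),circ(*ST,.045,.027)])
snap(255,180,140,150,4,"side","pics/b2.png",[circ(*ST,.045,.047),circ(*ST,.116,.027),circ(*ST,.045,.027)])
a=[cv2.imread(f"pics/b{i}.png")[:600,:] for i in(1,2)]
a=[cv2.resize(i,(int(i.shape[1]*.7),420)) for i in a]; cv2.imwrite("pics/b.png",np.hstack(a))
E
```

```text
grip 0.05227906987752059 25.47330711815448
lifted 0.05217716342340474 26.065285389195196 6.0333
place True [0.54868811 0.26602216 0.09833231] [ 0.18040242 -0.39568011  3.71508648]
t 10.2083
```

View pics/b.png

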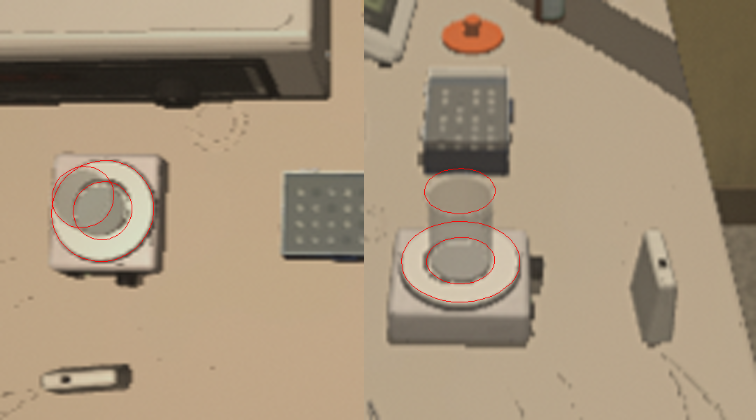

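The beaker stands on the plate at (100,208) in the left panel, on the predicted circle and centred to about 2 mm. Next is the lid.

Run:
```python
from h import *
pick(.4925,-.297,.033,0,.05,40)
place(*ST,.149,0,.045,f=2.5)
x,y=.452,-.17
ctrl.movep([x,y,.25],best(x,y,.25,np.pi/2))
snap(110,140,130,150,4,"top","pics/d1.png",[circ(*ST,.116,.027),circ(*ST,.121,.033)])
snap(255,180,140,150,4,"side","pics/d2.png",[circ(*ST,.116,.027),circ(*ST,.121,.033)])
a=[cv2.imread(f"pics/d{i}.png")[:600,:] for i in(1,2)]
a=[cv2.resize(i,(int(i.shape[1]*.7),420)) for i in a]; cv2.imwrite("pics/d.png",np.hstack(a))
```

```text
grip 0.016176782338992026 39.09314811229706
lifted 0.016029437871171295 39.0085244178772 16.9167
place True [0.54880889 0.26575047 0.14891647] [-0.55859282 -0.04522887  5.14210646]
t 21.5167
```

View pics/d.png

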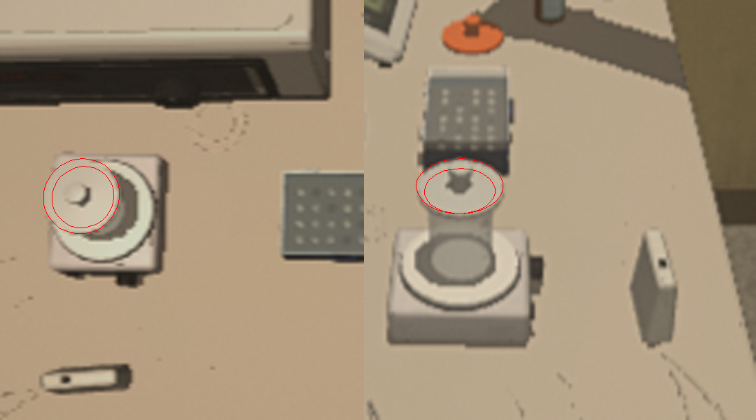

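The lid lies flat and centred on the beaker, its disc at (81,196) on the predicted circle. Next are the bottle and the timer.

Run:
```python
from h import *
P=np.pi/2
pick(.452,-.17,.064,P,.07,30)
place(*(ST-.1076*AY),.064,P+YW,.055,f=3)
pick(.395,.2787,.051,P+.058,.06,30)
place(*(ST+.114*AY),.051,P+YW,.045,f=3)
ctrl.movep([.4,-.1,.3],best(.4,-.1,.3,0))
b=ST-.1076*AY;t=ST+.114*AY
S=[circ(*ST,.116,.027),circ(*ST,.121,.033),circ(*b,0,.0165),circ(*b,.07,.0165),rect(*t,0,.024,.068,YW),rect(*t,.062,.024,.068,YW)]
snap(90,150,190,120,4,"top","pics/e1.png",S)
snap(235,170,150,150,4,"side","pics/e2.png",S)
```

```text
grip 0.03134269505285861 29.489356058766134
lifted 0.03136350481212171 29.681974329723744 27.3917
place True [0.54603794 0.15819311 0.06433648] [ 0.45543294 -0.06079111  3.70203181]
t 32.325
grip 0.01846688070838625 29.43788422155194
lifted 0.01880855336897196 29.0375880128704 37.0667
place True [0.55196354 0.37966537 0.05141581] [-0.24467198  0.13639379  4.10332255]
t 41.675
```

View pics/e1.png

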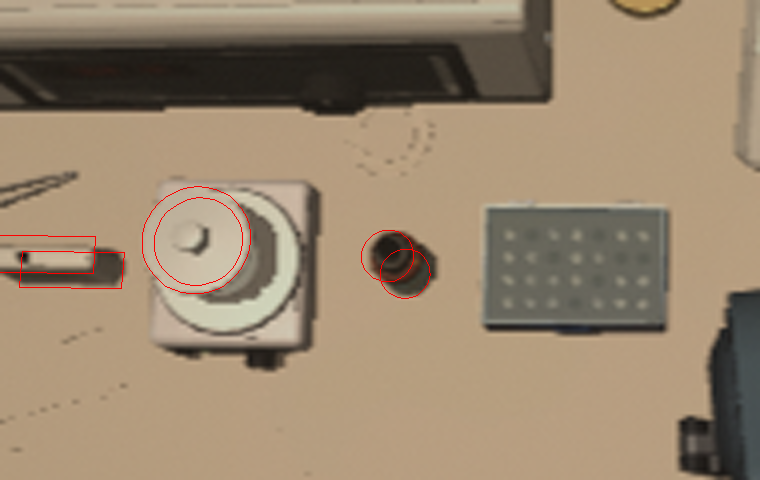

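View pics/e2.png

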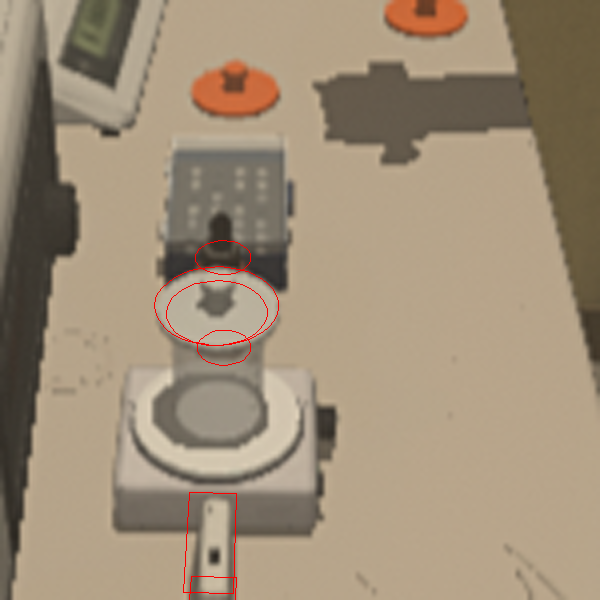

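The bottle at (393,255), the timer ending at (124,265) and the lid at (196,240) all sit on their targets in the top view, and the side view agrees. I'm handing the job in.

```bash
python3 -c "
from plant import ctrl
print(ctrl.finish_job(),ctrl.state()['clock'])"
```

```text
the job is handed in; nothing more can be done
the job is handed in; nothing more can be done
```

The stirring station is set up and handed in. The covered beaker stands on the stirrer, with the bottle and timer in one row beside it. Everything was within a few mm of target in the last pictures, and the robot clock read about 42 s after the last placing. The hand-in gave no verdict.

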